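# Refit the slicing blade of an apple peeler and tighten its wing nut

## Task

The corer-and-slicer blade of the red apple peeler has been washed and stands loose on the bed: slide it back along the bed until its slotted foot is fully home around the stud, then tighten the brass wing nut (clockwise) until the foot is held snugly, finger-tight and no more, working in the arcs that the blade's upright and the peeling-arm post leave free. Do not strain the nut, do not shove or squeeze the thin cutting ring, and leave the other things where they are.

Things in the scene. Friction and masses are not known exactly. Their poses are not given: they have to be found in the camera images.
- peeler: Red cast apple peeler stuck to the worktop (fixed). Origin on the worktop under the stud's axis; z up, +y along its bed from the stud towards the crank (left), +x to its far side. Bed 36 mm wide, y -30 to 286 mm, top at z = 55 mm; low guide rails (x = +-17 mm, y -15 to 137 mm) stand 4 mm above it. Fork, screw and crank run over the bed from y = 182 mm on, at z = 101 mm (tops 114 mm, crank 145 mm).
- stud (a point): Axis of the upright steel stud (9 mm thick) at the bed's top; axes as the peeler's. The stud ends 32 mm above this point; the wing nut sits on it. Free space lies to its right (-y) and in front (-x).
- post (a point): Top centre of the peeling-arm post beside the stud (at peeler x = 50, y = 26, z = 83 mm), 16 mm thick, fixed. From it a thin arm runs along the far side of the bed (x 46 to 62, y 26 to 148 mm, top z = 101 mm). Fingers that turn the nut must stay clear of it.
- slicer: Loose steel corer-and-slicer blade, 0.45 kg, on the bed between the rails (1.2 mm play a side). Origin: centre of the round end of its slot, at the foot's underside; home = origin on the stud's axis, slot end against the stud. +y as the peeler's. Foot 28 mm wide, 5 mm thick, y -17 to 127 mm; slot 11.5 mm wide, open to -y. Starts 12 to 24 mm from home (+y). Sliding it takes 2 to 4 N.
- web (a point): Top centre of the blade's upright web, part of the slicer: 26 mm wide (x), 5 mm thick, at slicer y = 34.5 mm, top 34 mm above the foot's underside. With the blade home its face stands 32 mm from the stud's axis and bounds the fingers on the left of the nut.
- tab (a point): Centre of the blade's thumb tab, the place to push it (in the -y direction), part of the slicer: 24 mm wide (x), 4 mm thick, at slicer y = 121 mm, reaching from 5 to 32 mm above the foot's underside; this point is 20 mm above the underside.
- slicing_ring: The blade's thin cutting ring with its corer tube, part of the slicer: 60 mm across, 10 mm wide (y). Origin at the ring's centre, which is 71 mm (y) from the slicer's origin and 46 mm above the foot's underside. It is weak: at most a few newtons on it.
- wing_nut: Brass wing nut on the stud. Origin: centre of its seat face (21 mm across) on the axis, z up. Wings along its +x and -x: tips 22 mm off the axis, 7.5 mm thick (y), faces free from 12 to 29 mm above the origin and 9 to 21 mm off the axis; hub 12 mm high. Clockwise seen from above it goes down, 0.95 mm a radian. It starts 2 to 5 mm above the foot's top, wings at any angle.
- nut_top (a point): Point on the nut's axis 20 mm above its seat face, at mid height of the wings; axes as the nut's. Running free the nut resists with 0.025 N m (1.5 N at 17 mm). Once it bears on the foot the resistance climbs steeply, 0.5 N m or more a radian: 0.2 N m (12 N square on a wing, 17 mm off the axis) is snug, 0.12 N m too slack, 0.27 N m too tight. It stays where it is left.
- red_apple: red apple, 72 mm across, 65 mm high; origin under its centre
- green_apple: green apple, 68 mm across, 61 mm high; origin under its centre
- white_pot: small white lidded pot, 74x74x64 mm; origin under its centre
- face_mug: white mug with a doodle, 74x108x83 mm; origin under its centre

How it is judged (in metres and radians):
On the way, in this order (a step that is already met when the one before it is completed fails the run):
1. the blade's slot is fully home around the stud, the foot flat on the bed (horizontal distance between slicer and stud below 0.0035 m and z of slicer in the frame of stud below 0.003 m and angle between the y axis of slicer and the y axis of peeler, either way round below 0.08 rad), for 0.2 s.
2. the wing nut bears on the blade's foot (all of step 1 and contact force between wing_nut and slicer above 25 N), for 0.2 s.
At the end, for the whole second after the job is handed in: The blade's slot is home on the stud (within 3.5 mm) and square on the bed (0.08 rad), the wing nut clamps its foot with 25 to 55 N and stays so, the blade is at rest, and the other things stand within 20 mm of where they were (all of step 2 and contact force between wing_nut and slicer below 55 N and linear speed of slicer below 0.01 m/s and distance of each of red_apple, green_apple, white_pot, face_mug from where it was at the start of the episode below 0.02 m); the robot touches nothing.
It fails at once if the wing nut was overtightened (more than 75 N on the foot) (contact force between wing_nut and slicer above 75 N).
It fails at once if the thin cutting ring was pushed or squeezed with more than 8 N (contact force between any of the arm, the fingers and slicing_ring above 8 N).
It fails at once if a bystander was knocked away (distance of any of red_apple, green_apple, white_pot, face_mug from where it was at the start of the episode above 0.03 m).
It also fails if it takes over 72 s, if anything falls off the work surface, if the arm or the gripper's body presses on something with over 40 N, if the wrist force passes 120 N, or if a joint passes its speed limit or range.

## Robot

A 6-joint arm with a two-finger parallel gripper is mounted at the origin on a cart in front of the work surface, level with it; the furniture and walls round the work are solid. World frame = base frame: x ahead of the robot, y to its left, z up, the work surface at z = 0. Lengths are in mm, angles in rad, forces in N, time in s.
With the tool pointing down it reaches from about 350 to 850 mm from the base axis. Payload 8.1 kg.
Tool frame: the origin (TCP) lies at the very end of the fingers, on their centre line; the grasp point (between the pads) lies 19 mm behind it; z points along the fingers, y is the line along which they close (so a half turn about z gives the same grasp; the last joint's range is limited). The gripper opens to 85 mm and grips with 20 to 120 N. Pads are 22 mm wide; open, the fingers measure 114 mm over their backs; the gripper's body (76 mm by 85 mm) begins 54 mm behind the grasp point. The pads swing forward as they close: fully open they stand 13 mm farther back than shut.
Start: joints at [-1.249, 0.13, 1.488, -0, 1.523, -0.085], TCP at [237.423, -551.031, 231.292] pointing down, gripper open.
Joint ranges: [-2.96, 2.96], [-0.89, 2.26], [0.02, 2.5], [-1.34, 4.48], [0, 2.73], [-2.66, 2.66]. Speed limits (rad/s): [2.39, 2.39, 2.79, 3.14, 3.14, 3.14].

## Interface

Orientations are given as a unit quaternion [x, y, z, w].
In Python, from plant import ctrl gives the robot as it stands.
- The arm moves only by the tool play_rows, never from a script. Its argument "series" is a list of rows, each a list of 3 entries, a list of its own where there are three numbers: the finger opening in cm, from 0 to 8.54, then the shift along the world's x, y, z in cm, then the turn, a rotation vector about the world's x, y, z in rad. In form: [[claw, [x, y, z], [ax, ay, az]], ...]. A call has 1 to 20 rows; each row is the pose to reach, as a shift and turn from the pose commanded when the call began; what a row does not reach only later rows make up. A row lasts 1/10 s, in which the tool goes at most 50 mm and 8.59 degrees, less where a joint would pass 70% of its speed; a pose out of reach is approached as far as the arm can. A call with a gripper value outside its range is refused whole. The fingers move at their own pace and stop on an object; "squeeze" is the grip in N (left out, the last holds). Time passes only in rows, so rows that repeat a pose let the fingers close. It gives the time, the measured TCP pose, the force, the opening and the grip force at its end, in the units of the state.
- ctrl.observe(): the state, without advancing time (a new reading comes with each control period).
- ctrl.camera(name): name is "side" or "top" or "wrist"; returns a dict with "image" (384x512x3 uint8, red, green, blue), "range_z" (384x512 float32, mm along the optical axis (not along the pixel's ray), 0 where there is no reading), "fovy" (degrees; the focal length in pixels is half the picture's height over the tangent of half this angle, whatever the lens; pixels are square), "cx", "cy" (the principal point, pixels), "k1" (the pictures are not rectified: a ray, as slopes to the right and down, at radius r is drawn at 1 + k1 r^2 times it, then the intrinsics apply), "rvec" (rotation vector, rad) and "tvec" (3), from world to camera coordinates, as OpenCV has them; the wrist camera has in their place "hand_eye" (4x4, takes a point from camera to tool coordinates, whose origin is the TCP and whose axes are the flange's). Camera axes: x right, y down, z forward; pixel columns grow to the right and rows downward; lengths in mm; the calibration is good to about 2 mm. A picture is of the moment at which its call begins: read the wrist's pose just before it.
- ctrl.finish_job(): hands the job in; it is judged then, once.
The state is a dict: "time_s": time; "joint_positions": joint angles; "joint_vel": joint speeds; "joint_torque": joint torques, N m; "eef_pos": TCP position; "tcp_rot": TCP orientation; "force": force on the tool from outside, world axes, zero at the start; "ft_torque": the same for the moment, N m; "grip_width": finger opening in mm; "grip_force": force on a finger pad.
Only numpy, scipy, OpenCV 4.12 (cv2) and the standard library are available. Lean on these libraries where they do the work, as an engineer would, in place of code of your own. Each camera call takes 0.05 s, during which the arm holds its last target. There are 200 camera calls.

## Working session

There is one attempt and no reset: what is moved stays moved. The work goes in short steps, Python scripts to look and compute and a tool call to move; the robot and the scene stay as the last step left them, time stands still between calls to the robot, and variables do not carry over. Pictures are saved under pics/ and viewed, at most 10 in all, crops included, and the job is handed in when it is done.

Besides the shell and the picture viewer there is one more tool, called after "Request:" as name(argument=value, ...), one argument or row to a line, values as JSON. play_rows: Moves the arm, as the interface text tells. Its arguments: {"type":"object","properties":{"series":{"type":"array","items":{"type":"array"}},"squeeze":{"type":"number"}},"required":["series"]}

```bash
ls; mkdir -p pics
cat > h.py <<'E'
import numpy as np, cv2
from plant import ctrl
from scipy.spatial.transform import Rotation as R
def cam(n):
    s=ctrl.observe(); c=ctrl.camera(n)
    f=192/np.tan(np.radians(c['fovy'])/2); c['f']=f
    if n=='wrist':
        T=np.eye(4); T[:3,:3]=R.from_quat(s['tcp_rot']).as_matrix(); T[:3,3]=s['eef_pos']
        c['T']=T@np.array(c['hand_eye'])
    else:
        r=R.from_rotvec(np.array(c['rvec']).ravel()).as_matrix(); T=np.eye(4); T[:3,:3]=r.T; T[:3,3]=-r.T@np.array(c['tvec']).ravel(); c['T']=T
    return c
def slopes(c,u,v):
    x=(np.asarray(u,float)-c['cx'])/c['f']; y=(np.asarray(v,float)-c['cy'])/c['f']
    a,b=x.copy(),y.copy()
    for _ in range(10):
        k=1+c['k1']*(a*a+b*b); a=x/k; b=y/k
    return a,b
def plane(c,u,v,z):
    a,b=slopes(c,u,v); d=np.stack([a,b,np.ones_like(a)],-1)@c['T'][:3,:3].T; o=c['T'][:3,3]
    return o+d*((z-o[2])/d[...,2])[...,None]
def cloud(c):
    v,u=np.mgrid[:384,:512]; a,b=slopes(c,u,v); d=c['range_z']
    P=np.stack([a*d,b*d,d],-1)@c['T'][:3,:3].T+c['T'][:3,3]; P[d<=0]=np.nan
    return P
def proj(c,P):
    q=(np.asarray(P,float)-c['T'][:3,3])@c['T'][:3,:3]; a=q[...,0]/q[...,2]; b=q[...,1]/q[...,2]; k=1+c['k1']*(a*a+b*b)
    return np.stack([c['cx']+c['f']*a*k, c['cy']+c['f']*b*k],-1)
def save(c,n,box=None,scale=1):
    im=c['image'][:,:,::-1]
    if box: im=im[box[1]:box[3],box[0]:box[2]]
    cv2.imwrite('pics/'+n+'.png',cv2.resize(im,None,fx=scale,fy=scale,interpolation=cv2.INTER_CUBIC))
E
python3 - <<'E'
from h import *
import pickle
t=cam('top'); s=cam('side')
pickle.dump((t,s),open('ts.pkl','wb'))
im=np.vstack([t['image'],s['image']])
for c in (t,s): print(c['T'].round(2).tolist(),c['f'],c['k1'],c['cx'],c['cy'])
cv2.imwrite('pics/a.png',np.hstack([t['image'],s['image']])[:,:,::-1][:, :][:384,:1024] if 0 else cv2.resize(np.hstack([t['image'],s['image']])[:,:,::-1],(800,300)))
save(t,'top',None,1.5)
print(ctrl.observe())
E
```

```text
pics
[[0.03, -0.99, 0.1, 512.6], [-1.0, -0.03, 0.0, 335.05], [0.0, -0.1, -1.0, 1051.85], [0.0, 0.0, 0.0, 1.0]] 391.56814936100653 0.03306291704370523 258.66227065837586 194.37256784876595
[[-0.8, -0.36, 0.47, 209.38], [-0.6, 0.48, -0.64, 903.77], [0.0, -0.8, -0.6, 616.89], [0.0, 0.0, 0.0, 1.0]] 358.9122890689697 0.02317757707033115 253.32853988607582 195.2550890860911
{'time_s': 0.1, 'joint_positions': array([-1.24937971e+00,  1.31065469e-01,  1.48916931e+00, -8.67634059e-06,
        1.52301282e+00, -8.54118354e-02]), 'joint_vel': array([ 2.46778320e-05, -2.22080178e-04, -3.94280391e-03, -2.66832883e-04,
       -7.04679181e-04, -2.02822324e-03]), 'joint_torque': array([ 1.50498872e-03, -5.70948851e+01, -5.01944375e+01, -1.13077740e-04,
        8.19192384e-03, -2.55553795e-05]), 'eef_pos': array([ 237.27296414, -550.55105683,  230.36197738]), 'tcp_rot': array([ 9.79382187e-01,  2.02014470e-01, -1.01720124e-04, -8.21207370e-04]), 'force': array([-1.12464095, -0.58655746, -0.55894238]), 'ft_torque': array([-0.04269063,  0.02214921, -0.02286148]), 'grip_force': 0.0, 'grip_width': 85.55043945163614}
```

View pics/top.png

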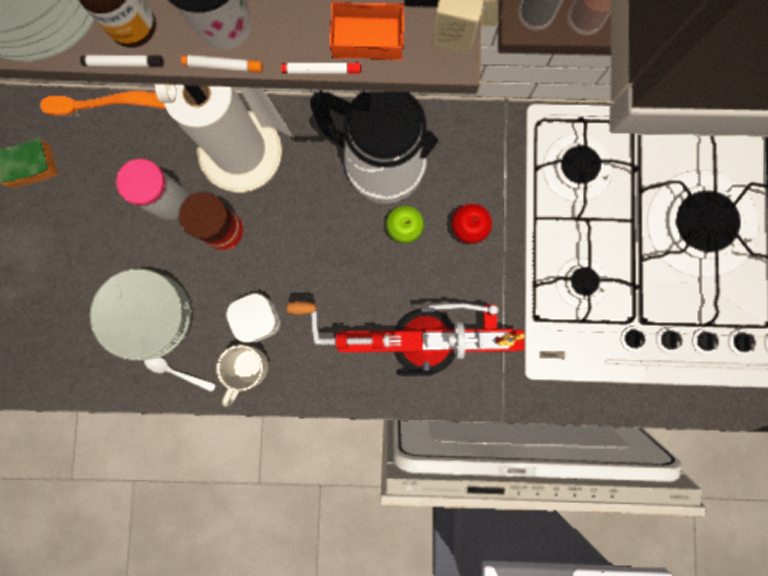

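View pics/a.png

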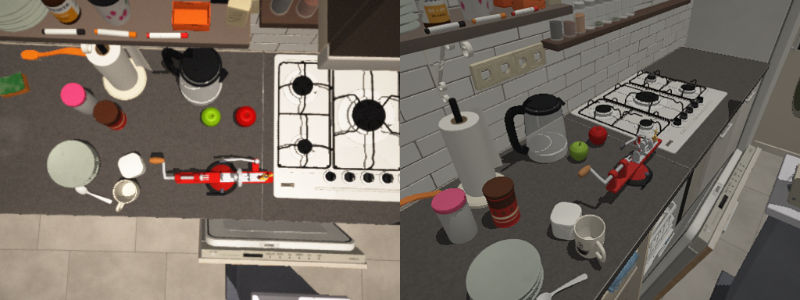

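The top view shows the peeler with its bed along image row ~340 (of the 1.5x picture): crank at left (300,310), nut in brass at (508,340). Post with the thin arm at (493,310), apples at (405,224) and (471,222), pot at (252,317), mug at (240,370).

Run:
```python
from h import *
import pickle
t,s=pickle.load(open('ts.pkl','rb'))
P=cloud(t); hsv=cv2.cvtColor(t['image'],cv2.COLOR_RGB2HSV)
H,S,V=hsv[...,0],hsv[...,1],hsv[...,2]
red=((H<8)|(H>172))&(S>150)&(V>80)
m=red&(abs(P[...,2]-57)<8); v,u=np.nonzero(m); k=(u>215)&(u<360)&(v>200)&(v<250); u,v=u[k],v[k]
Q=plane(t,u,v,np.full(len(u),55.)); print(len(u),Q.min(0),Q.max(0))
# per-column mid
y=Q[:,1]
for a in range(int(y.min()),int(y.max()),15):
    q=Q[(y>=a)&(y<a+15)]
    if len(q): print(a,len(q),q[:,0].min().round(1),q[:,0].max().round(1))
br=(H>15)&(H<32)&(S>120)&(V>90); v,u=np.nonzero(br); k=(u>320)&(u<360)&(v>215)&(v<240); print('brass',len(u[k]),np.nanmedian(P[v[k],u[k]],0),P[v[k],u[k],2].max(), u[k].mean(),v[k].mean())
save(t,'topc',(195,190,365,260),4.7)
```

```text
770 [506.60478936 108.8788685   55.        ] [592.7832911  419.87181476  55.        ]
108 59 518.0 551.2
123 30 517.5 553.3
138 20 517.1 550.3
153 64 514.1 592.8
168 42 513.6 592.6
183 18 513.2 548.9
198 7 513.0 548.4
213 5 512.2 547.7
228 18 511.8 547.6
243 13 511.3 547.1
258 11 510.9 546.7
273 62 510.5 546.2
288 89 510.1 545.8
303 76 509.6 542.8
318 41 509.1 542.3
333 33 508.7 541.9
348 18 508.2 541.4
363 54 507.8 541.0
378 52 507.3 540.5
393 44 506.9 540.2
408 14 506.6 539.7
brass 58 [537.19424719 135.86805052  81.12854804] nan 339.86206896551727 225.93103448275863
```

View pics/topc.png

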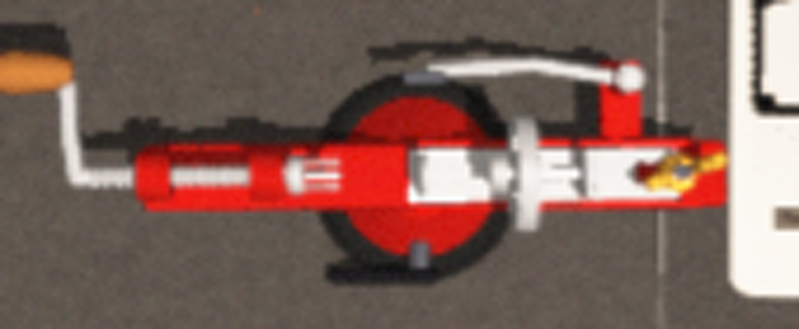

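Run:
```python
from h import *
w=cam('wrist'); print(np.array(w['hand_eye']).round(2),w['f'],w['cx'],w['cy'],w['k1'])
```

```text
[[   0.     -0.96   -0.28   69.16]
 [   1.      0.     -0.      0.98]
 [   0.     -0.28    0.96 -144.04]
 [   0.      0.      0.      1.  ]] 345.05492060842136 259.3824880619801 188.5928497628756 0.006886349486779399
```

Request:
play_rows(
  series=[
    [4,[3,5,2],[0,0,0.15]],
    [4,[5,10,4],[0,0,0.3]],
    [4,[7,15,6],[0,0,0.45]],
    [4,[9,20,8],[0,0,0.6]],
    [4,[11,25,8],[0,0,0.75]],
    [4,[13,30,8],[0,0,0.9]],
    [4,[15,35,8],[0,0,1.05]],
    [4,[17,40,8],[0,0,1.2]],
    [4,[19,45,8],[0,0,1.2]],
    [4,[21,50,8],[0,0,1.2]],
    [4,[23,55,8],[0,0,1.2]],
    [4,[25,60,8],[0,0,1.2]],
    [4,[26,65,8],[0,0,1.2]],
    [4,[27,70,8],[0,0,1.2]],
    [4,[28,73,8],[0,0,1.2]],
    [4,[29,76,8],[0,0,1.2]],
    [4,[29,76,8],[0,0,1.2]],
    [4,[29,76,8],[0,0,1.2]],
    [4,[29,76,8],[0,0,1.2]],
  ],
)

```text
time_s: 2.05
eef_pos: [527.1, 209.3, 310.6]
tcp_rot: [0.694, 0.72, -0.001, -0.0]
force: [0.0, -0.3, 0.1]
grip_width: 40.7
grip_force: 0.0
```

Run:
```python
from h import *
import pickle
w=cam('wrist'); pickle.dump(w,open('w.pkl','wb')); save(w,'w1',None,1.5)
print(proj(w,[[533.8,136.5,80],[529,255,85]]))
```

```text
[[263.23888738 217.14137015]
 [263.36643242 112.62423881]]
```

View pics/w1.png

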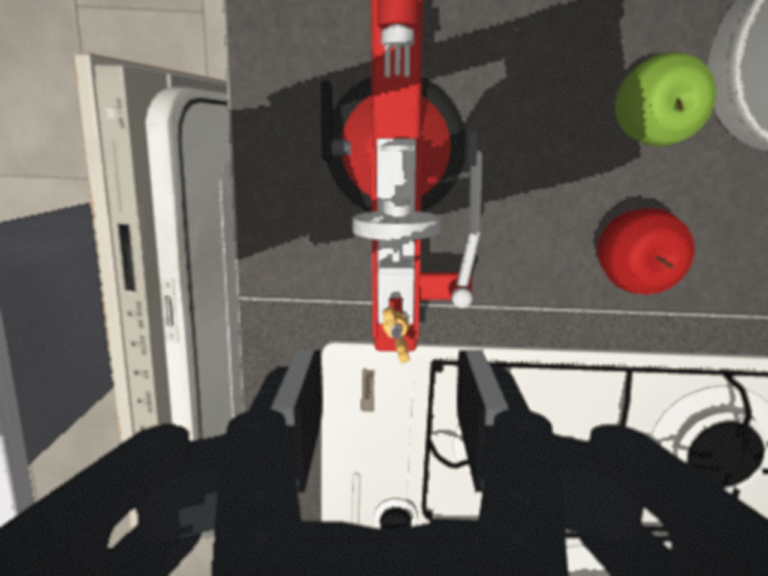

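The wrist view shows the blade on the bed: tab near (397,145), ring (397,225), web (397,265), nut (397,325), post ball (462,297), in the 1.5x picture.

Run:
```python
from h import *
import pickle
w=pickle.load(open('w.pkl','rb'))
P=cloud(w); hsv=cv2.cvtColor(w['image'],cv2.COLOR_RGB2HSV)
H,S,V=[hsv[...,i].astype(int) for i in range(3)]
print('col 264'); 
for v in range(86,238,2): print(v,P[v,262].round(1).tolist(),hsv[v,262].tolist(), end=' | ' if v%4 else '\n')
red=((H<8)|(H>172))&(S>150)&(V>60)
print()
for v in range(10,234,14):
    u=np.nonzero(red[v]&(np.arange(512)>240)&(np.arange(512)<285))[0]
    if len(u): a=plane(w,np.array([u.min()-.5,u.max()+.5]),np.array([v,v]),57.); print(v,u.min(),u.max(),a[:,:2].round(1).tolist())
br=(H>14)&(H<32)&(S>110)&(V>80); v,u=np.nonzero(br); k=(u>245)&(u<285)&(v>195)&(v<250); u,v=u[k],v[k]
print(len(u)); q=P[v,u]; print(np.nanpercentile(q,[0,10,50,90,100],axis=0).round(1))
print(sorted(zip(v.tolist(),u.tolist()))[::12])
save(w,'w1c',(235,170,295,250),7)
```

```text
col 264
86 [526.7, 281.9, 57.5] [1, 187, 215] | 88 [526.7, 279.8, 55.4] [1, 190, 215]
90 [526.8, 277.7, 55.3] [1, 190, 209] | 92 [526.9, 275.5, 56.3] [0, 95, 166]
94 [527.0, 273.5, 63.1] [10, 6, 137] | 96 [527.0, 271.4, 67.7] [30, 5, 147]
98 [526.9, 270.0, 96.3] [30, 3, 226] | 100 [527.0, 268.1, 96.5] [30, 3, 234]
102 [527.3, 265.0, 61.7] [30, 2, 237] | 104 [527.4, 262.8, 61.3] [30, 2, 238]
106 [527.5, 260.6, 60.6] [20, 3, 238] | 108 [527.6, 258.5, 60.9] [20, 3, 238]
110 [527.7, 256.3, 60.9] [30, 3, 238] | 112 [527.7, 254.2, 62.1] [20, 3, 239]
114 [527.8, 252.0, 62.2] [30, 2, 239] | 116 [527.9, 249.8, 61.2] [15, 2, 239]
118 [528.0, 247.7, 62.6] [20, 3, 239] | 120 [528.1, 245.4, 61.5] [30, 3, 239]
122 [528.2, 243.2, 61.8] [40, 3, 236] | 124 [528.3, 241.0, 61.7] [23, 5, 222]
126 [528.4, 238.8, 61.7] [20, 3, 224] | 128 [528.5, 236.5, 61.0] [36, 6, 222]
130 [528.6, 234.2, 60.9] [45, 3, 163] | 132 [528.3, 235.9, 94.4] [30, 4, 119]
134 [528.2, 235.9, 111.2] [30, 4, 130] | 136 [528.3, 233.7, 109.3] [24, 6, 197]
138 [528.3, 231.9, 110.6] [30, 2, 231] | 140 [528.4, 229.9, 111.0] [30, 2, 235]

[... 2242 characters left out ...]
9, 259.2]]
122 241 284 [[503.8, 241.9], [553.8, 243.8]]
136 248 280 [[512.2, 226.3], [550.1, 227.8]]
164 249 280 [[514.3, 193.6], [551.9, 195.0]]
178 248 279 [[513.6, 176.6], [551.6, 178.1]]
192 248 284 [[514.1, 159.3], [558.6, 161.0]]
206 248 279 [[514.7, 141.5], [553.5, 143.0]]
220 249 278 [[516.4, 123.4], [553.3, 124.8]]
255
[[525.  115.3  56.6]
 [527.2 120.8  69.2]
 [536.9 137.   91.3]
 [541.8 151.   96.5]
 [544.1 155.4  98. ]]
[(205, 259), (207, 262), (209, 256), (209, 268), (210, 267), (211, 266), (212, 265), (213, 263), (214, 260), (215, 257), (215, 269), (216, 270), (218, 258), (219, 271), (222, 258), (227, 264), (229, 266), (231, 268), (233, 268), (235, 269), (237, 270), (240, 268)]
```

View pics/w1c.png

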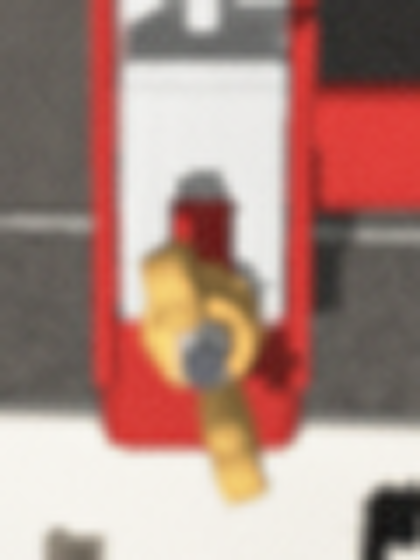

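Blade offset about 14 mm from home: slicer origin y≈149, stud about (533.5, 135.5). I'll descend behind the tab with closed fingers.

Request:
play_rows(
  series=[
    [0,[0,4.5,0],[0,0,0]],
    [0,[0.1,8.3,-1],[0,0,0]],
    [0,[0.1,8.3,-5],[0,0,0]],
    [0,[0.1,8.3,-10],[0,0,0]],
    [0,[0.1,8.3,-14],[0,0,0]],
    [0,[0.1,8.3,-14],[0,0,0]],
    [0,[0.1,8.3,-16],[0,0,0]],
    [0,[0.1,8.3,-18],[0,0,0]],
    [0,[0.1,8.3,-20],[0,0,0]],
    [0,[0.1,8.3,-22],[0,0,0]],
    [0,[0.1,8.3,-24],[0,0,0]],
    [0,[0.1,8.3,-24],[0,0,0]],
    [0,[0.1,8.3,-24],[0,0,0]],
  ],
)

```text
time_s: 3.4
eef_pos: [529.7, 291.7, 73.7]
tcp_rot: [0.695, 0.719, 0.001, 0.0]
force: [0.4, 0.4, 0.9]
grip_width: 0.0
grip_force: 0.0
```

Request:
play_rows(
  series=[
    [0,[0,-0.3,-0.3],[0,0,0]],
    [0,[0,-0.6,-0.3],[0,0,0]],
    [0,[0,-0.8,-0.3],[0,0,0]],
    [0,[0,-1.0,-0.3],[0,0,0]],
    [0,[0,-1.2,-0.3],[0,0,0]],
    [0,[0,-1.4,-0.3],[0,0,0]],
    [0,[0,-1.6,-0.3],[0,0,0]],
    [0,[0,-1.6,-0.3],[0,0,0]],
  ],
)

```text
time_s: 4.2
eef_pos: [529.0, 276.5, 69.1]
tcp_rot: [0.694, 0.72, 0.001, 0.0]
force: [1.0, 4.6, 3.2]
grip_width: 0.1
grip_force: 2.3
```

Request:
play_rows(
  series=[
    [0,[0,-0.1,0],[0,0,0]],
    [0,[0,-0.2,0],[0,0,0]],
    [0,[0,-0.3,0],[0,0,0]],
    [0,[0,-0.4,0],[0,0,0]],
    [0,[0,-0.4,0],[0,0,0]],
  ],
)

```text
time_s: 4.7
eef_pos: [528.9, 272.6, 69.0]
tcp_rot: [0.694, 0.72, 0.001, 0.0]
force: [0.2, 5.8, 4.1]
grip_width: -0.3
grip_force: 2.6
```

Request:
play_rows(
  series=[
    [0,[0,-0.1,0],[0,0,0]],
    [0,[0,-0.1,0],[0,0,0]],
  ],
)

```text
time_s: 4.9
eef_pos: [528.8, 271.6, 68.9]
tcp_rot: [0.694, 0.72, 0.001, 0.0]
force: [0.5, 5.3, 4.7]
grip_width: 0.1
grip_force: 2.5
```

Request:
play_rows(
  series=[
    [0,[0,-0.1,0],[0,0,0]],
    [0,[0,-0.1,0],[0,0,0]],
  ],
)

```text
time_s: 5.1
eef_pos: [528.9, 270.6, 68.9]
tcp_rot: [0.694, 0.72, 0.001, 0.0]
force: [-0.5, 5.6, 4.3]
grip_width: -0.1
grip_force: 2.5
```

Request:
play_rows(
  series=[
    [0,[0,-0.1,0],[0,0,0]],
    [0,[0,-0.1,0],[0,0,0]],
  ],
)

```text
time_s: 5.3
eef_pos: [528.8, 269.6, 68.9]
tcp_rot: [0.694, 0.72, 0.001, 0.0]
force: [-0.6, 5.4, 2.6]
grip_width: 0.0
grip_force: 2.5
```

Request:
play_rows(
  series=[
    [0,[0,-0.1,0],[0,0,0]],
    [0,[0,-0.1,0],[0,0,0]],
  ],
)

```text
time_s: 5.5
eef_pos: [528.8, 268.5, 68.9]
tcp_rot: [0.694, 0.72, 0.001, 0.0]
force: [-1.1, 5.5, 3.7]
grip_width: -0.2
grip_force: 2.5
```

Run:
```python
from h import *
s=ctrl.observe(); print(s['ft_torque'],s['force'],s['joint_positions'])
```

```text
[ 0.81761084 -0.01236387  0.08821397] [-1.12077208  5.52266443  3.67612137] [3.83104954e-01 2.44043483e-01 1.66665448e+00 5.22124009e-04
 1.22959938e+00 3.46748517e-01]
```

Request:
play_rows(
  series=[
    [0,[0,-0.1,0],[0,0,0]],
    [0,[0,-0.1,0],[0,0,0]],
  ],
)

```text
time_s: 5.7
eef_pos: [528.8, 267.5, 68.9]
tcp_rot: [0.694, 0.72, 0.001, 0.0]
force: [0.6, 4.9, 4.2]
grip_width: 0.2
grip_force: 2.5
```

Request:
play_rows(
  series=[
    [0,[0,-0.1,0],[0,0,0]],
    [0,[0,-0.1,0],[0,0,0]],
  ],
)

```text
time_s: 5.9
eef_pos: [528.8, 267.0, 68.9]
tcp_rot: [0.694, 0.72, 0.001, -0.0]
force: [-0.1, 7.8, 3.9]
grip_width: -0.2
grip_force: 3.6
```

Request:
play_rows(
  series=[
    [0,[0,-0.1,0],[0,0,0]],
    [0,[0,-0.1,0],[0,0,0]],
  ],
)

```text
time_s: 6.1
eef_pos: [528.7, 266.8, 68.9]
tcp_rot: [0.694, 0.72, 0.001, -0.001]
force: [-0.8, 11.4, 2.2]
grip_width: -0.3
grip_force: 5.5
```

Request:
play_rows(
  series=[
    [0,[0,0.8,0],[0,0,0]],
    [0,[0,1.5,0.5],[0,0,0]],
    [2,[0,1.5,4],[0,0,0]],
    [4,[0,1.5,8],[0,0,0]],
    [4,[0,0,12],[0,0,0]],
    [4,[0,-4,14],[0,0,0]],
    [4,[0.3,-9,14],[0,0,0]],
    [4,[0.5,-13,13],[0,0,0]],
    [4,[0.5,-13,12],[0,0,0]],
    [4,[0.5,-13,12],[0,0,0]],
    [4,[0.5,-13,12],[0,0,0]],
  ],
)

```text
time_s: 7.2
eef_pos: [533.0, 135.5, 188.0]
tcp_rot: [0.694, 0.72, -0.0, -0.0]
force: [0.1, 0.5, 1.8]
grip_width: 40.5
grip_force: 0.0
```

Run:
```python
from h import *
import pickle
w=cam('wrist'); pickle.dump(w,open('w.pkl','wb')); 
p=proj(w,[533.5,135.5,85]); print(p)
a,b=int(p[0]),int(p[1]); save(w,'w2',(a-100,max(b-90,0),a+100,b+60),4)
P=cloud(w); hsv=cv2.cvtColor(w['image'],cv2.COLOR_RGB2HSV)
H,S,V=[hsv[...,i].astype(int) for i in range(3)]
br=(H>14)&(H<32)&(S>100)&(V>70); br[:b-60]=0; br[b+60:]=0; br[:,:a-60]=0; br[:,a+60:]=0
v,u=np.nonzero(br); q=P[v,u]; print(len(u),np.nanpercentile(q,[1,50,99],axis=0).round(1))
top=q[:,2]>np.nanpercentile(q[:,2],97)-9; t=q[top]; print('top',t.mean(0),len(t))
print(s:=ctrl.observe()['eef_pos'])
```

```text
[260.51548717 186.06472738]
648 [[524.7 114.7  67.3]
 [536.4 135.3  92.5]
 [543.6 154.2  97.7]]
top [534.15088244 134.93616849  94.75184448] 375
[533.28946428 135.94554892 188.43928667]
```

View pics/w2.png

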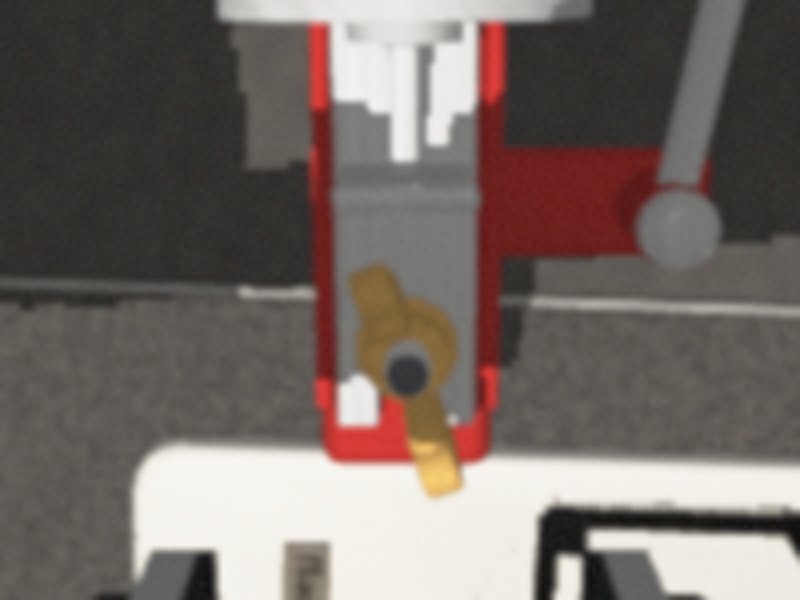

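The blade's slot is hidden behind the nut, so the foot sits home; stud top at crop (408,372), wing tips at (372,272) and (440,490).

Run:
```python
from h import *
import pickle
w=pickle.load(open('w.pkl','rb'))
b=np.array([60.,60]); p=proj(w,[533.5,135.5,85]); o=np.array([int(p[0])-100,int(p[1])-90])
f=lambda x,y,z:plane(w,o[0]+x/4.,o[1]+y/4.,np.float64(z))
st=f(408,372,87); a=f(372,275,94); c=f(440,487,94)
print('stud',st,a,c,(a+c)/2,'yaw',np.arctan2(*(a-c)[1::-1]),np.linalg.norm(a-c))
webn=f(404,200,89); print('web near face top',webn, 'post',f(677,228,83))
```

```text
stud [534.65608901 133.84685653  87.        ] [527.51559578 153.36409871  94.        ] [541.26836229 114.09317109  94.        ] [534.39197903 133.7286349   94.        ] yaw 1.907651297008432 41.60942613353462
web near face top [532.68360585 166.03162059  89.        ] post [582.64465171 161.79814395  83.        ]
```

Stud axis at (534.5, 133.8), web face 32 mm from it and post at the expected offset. Wings lie along yaw 1.91 and the seat is at about z 65. I'll descend with the wings between the open pads and turn with the gap kept wider than the stud.

Request:
play_rows(
  squeeze=60,
  series=[
    [2,[0.12,-0.21,0],[0,0,0.15]],
    [2,[0.12,-0.21,-2],[0,0,0.3]],
    [2,[0.12,-0.21,-4],[0,0,0.3]],
    [2,[0.12,-0.21,-6],[0,0,0.3]],
    [2,[0.12,-0.21,-8],[0,0,0.3]],
    [2,[0.12,-0.21,-8],[0,0,0.3]],
    [2,[0.12,-0.21,-8],[0,0,0.3]],
  ],
)

```text
time_s: 7.95
eef_pos: [534.5, 133.8, 108.7]
tcp_rot: [0.578, 0.816, -0.0, -0.0]
force: [-0.5, -0.7, 1.0]
grip_width: 19.8
grip_force: 0.0
```

```bash
cat >> h.py <<'E'
def st():
    s=ctrl.observe(); r=R.from_quat(s['tcp_rot']).as_matrix()
    print('t',round(s['time_s'],2),'p',s['eef_pos'].round(1),'yaw',round(np.arctan2(r[1,0],r[0,0]),3),'q6',s['joint_positions'][5].round(2),'F',s['force'].round(1),'M',s['ft_torque'].round(3),'w',round(s['grip_width'],1),'g',round(s['grip_force'],1))
E
python3 - <<'E'
from h import *
st()
w=cam('wrist'); st(); p=proj(w,[534.5,133.8,90]); a,b=map(int,p); print(a,b); save(w,'w3',(a-80,b-70,a+80,b+50),5)
E
```

```text
t 7.95 p [534.5 133.8 108.7] yaw 1.908 q6 -0.19 F [-0.5 -0.7  1. ] M [ 0.023 -0.034 -0.002] w 19.8 g 0.0
t 8.0 p [535.3 133.7 109.6] yaw 1.908 q6 -0.19 F [ 0.2 -0.1  0.1] M [ 0.007 -0.068 -0.002] w 19.8 g 0.0
260 230
```

View pics/w3.png

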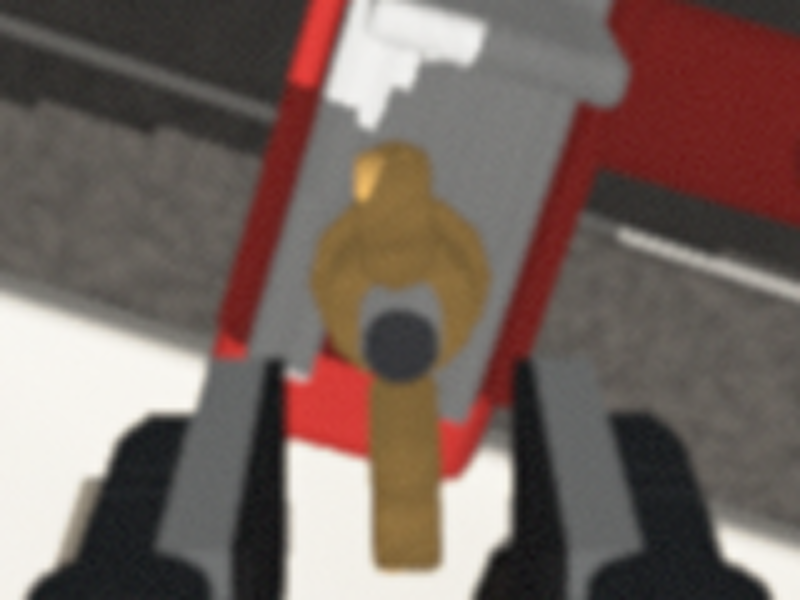

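The wings (column ~402) stand upright in the picture and are centred between the pads (283 and 520), so alignment is good. Descend and start turning.

Request:
play_rows(
  series=[
    [2,[0,0,-1.5],[0,0,0]],
    [2,[0,0,-2.8],[0,0,0]],
    [1.2,[0,0,-2.8],[0,0,0]],
    [1.2,[0,0,-2.8],[0,0,0]],
    [1.2,[0,0,-2.8],[0,0,0]],
  ],
)

```text
time_s: 8.5
eef_pos: [534.8, 132.8, 80.5]
tcp_rot: [0.579, 0.815, 0.0, 0.0]
force: [-0.3, -0.0, 0.6]
grip_width: 11.9
grip_force: 0.0
```

```bash
python3 -c "
from h import *
st()"
```

```text
t 8.5 p [534.8 132.8  80.5] yaw 1.907 q6 -0.19 F [-0.3 -0.   0.6] M [ 0.019 -0.011  0.014] w 11.9 g 0.0
```

Request:
play_rows(
  series=[
    [1.2,[0,0,0],[0,0,-0.1]],
    [1.2,[0,0,0],[0,0,-0.2]],
    [1.2,[0,0,0],[0,0,-0.3]],
    [1.2,[0,0,0],[0,0,-0.4]],
    [1.2,[0,0,0],[0,0,-0.5]],
    [1.2,[0,0,0],[0,0,-0.5]],
  ],
)

```text
time_s: 9.1
eef_pos: [534.6, 132.8, 80.6]
tcp_rot: [0.763, 0.646, -0.0, 0.0]
force: [-1.2, -1.0, -0.2]
grip_width: 11.7
grip_force: 0.5
```

```bash
python3 -c "
from h import *
st()"
```

```text
t 9.1 p [534.6 132.8  80.6] yaw 1.405 q6 0.32 F [-1.2 -1.  -0.2] M [-0.1    0.144 -0.036] w 11.7 g 0.5
```

Request:
play_rows(
  series=[
    [1.2,[0,0.05,0],[0,0,-0.14]],
    [1.2,[0,0.05,0],[0,0,-0.28]],
    [1.2,[0,0.05,0],[0,0,-0.42]],
    [1.2,[0,0.05,-0.05],[0,0,-0.56]],
    [1.2,[0,0.05,-0.05],[0,0,-0.7]],
    [1.2,[0,0.05,-0.1],[0,0,-0.84]],
    [1.2,[0,0.05,-0.1],[0,0,-1.0]],
  ],
)

```text
time_s: 9.8
eef_pos: [534.4, 133.5, 79.5]
tcp_rot: [0.979, 0.206, -0.0, -0.0]
force: [-2.1, 0.8, 0.2]
grip_width: 11.8
grip_force: 1.0
```

```bash
python3 -c "
from h import *
st()"
```

```text
t 9.8 p [534.4 133.5  79.5] yaw 0.414 q6 1.31 F [-2.1  0.8  0.2] M [0.138 0.434 0.009] w 11.8 g 1.0
```

Request:
play_rows(
  series=[
    [1.2,[0,0,0],[0,0,-0.14]],
    [1.2,[0,0,0],[0,0,-0.28]],
    [1.2,[0,0,0],[0,0,-0.42]],
    [1.2,[0,0,-0.05],[0,0,-0.5]],
  ],
)

```text
time_s: 10.2
eef_pos: [534.6, 133.8, 79.1]
tcp_rot: [0.999, -0.043, -0.0, -0.0]
force: [-1.4, 1.9, 1.7]
grip_width: 11.9
grip_force: 0.9
```

```bash
python3 -c "
from h import *
st()"
```

```text
t 10.2 p [534.6 133.8  79.1] yaw -0.085 q6 1.81 F [-1.4  1.9  1.7] M [0.29  0.206 0.075] w 11.9 g 0.9
```

Request:
play_rows(
  series=[
    [1.2,[0,0,0],[0,0,-0.14]],
    [1.2,[0,0,-0.05],[0,0,-0.28]],
    [1.2,[0,0,-0.05],[0,0,-0.42]],
    [1.2,[0,0,-0.05],[0,0,-0.55]],
    [1.2,[0,0,-0.05],[0,0,-0.55]],
  ],
)

```text
time_s: 10.7
eef_pos: [534.9, 133.7, 78.7]
tcp_rot: [0.95, -0.311, 0.0, -0.0]
force: [0.0, 1.8, 0.0]
grip_width: 11.8
grip_force: 0.6
```

```bash
python3 -c "
from h import *
st()"
```

```text
t 10.7 p [534.9 133.7  78.7] yaw -0.632 q6 2.35 F [0.  1.8 0. ] M [ 0.285 -0.003 -0.007] w 11.8 g 0.6
```

Request:
play_rows(
  series=[
    [1.6,[0,0,0],[0,0,0.1]],
    [2,[0,0,0],[0,0,0.2]],
    [2,[0,0,1.5],[0,0,0.2]],
    [2,[0,0,2.6],[0,0,0.3]],
    [2,[0,0,2.6],[0,0,0.45]],
    [2,[0,0,2.6],[0,0,0.6]],
    [2,[0,0,2.6],[0,0,0.75]],
    [2,[0,0,2.6],[0,0,0.9]],
    [2,[0,0,2.6],[0,0,1.05]],
    [2,[0,0,2.6],[0,0,1.2]],
    [2,[0,0,2.6],[0,0,1.35]],
    [2,[0,0,2.6],[0,0,1.5]],
    [2,[0,0,2.6],[0,0,1.65]],
    [2,[0,0,2.6],[0,0,1.8]],
  ],
)

```text
time_s: 12.1
eef_pos: [535.3, 133.3, 105.9]
tcp_rot: [0.833, 0.554, 0.001, 0.0]
force: [-0.1, 0.2, -0.7]
grip_width: 19.8
grip_force: 0.0
```

Request:
play_rows(
  series=[
    [2,[0,0,0],[0,0,0.15]],
    [2,[0,0,0],[0,0,0.3]],
    [2,[0,0,0],[0,0,0.45]],
    [2,[0,0,0],[0,0,0.6]],
    [2,[0,0,0],[0,0,0.75]],
    [2,[0,0,0],[0,0,0.9]],
    [2,[0,0,0],[0,0,1.05]],
    [2,[0,0,0],[0,0,1.2]],
    [2,[0,0,0],[0,0,1.35]],
    [2,[0,0,0],[0,0,1.5]],
    [2,[0,0,0],[0,0,1.54]],
    [2,[0,0,0],[0,0,1.54]],
    [2,[0,0,0],[0,0,1.54]],
  ],
)

```text
time_s: 13.4
eef_pos: [535.1, 133.4, 105.3]
tcp_rot: [0.216, 0.976, 0.0, 0.001]
force: [-0.1, 0.0, -0.6]
grip_width: 20.0
grip_force: 0.0
```

Run:
```python
from h import *
st()
w=cam('wrist'); st(); p=proj(w,[534.5,133.8,90]); a,b=map(int,p); print(a,b); save(w,'w4',(a-80,b-70,a+80,b+50),5)
P=cloud(w); hsv=cv2.cvtColor(w['image'],cv2.COLOR_RGB2HSV)
H,S,V=[hsv[...,i].astype(int) for i in range(3)]
br=(H>14)&(H<32)&(S>100)&(V>50); br[:b-60]=0; br[b+60:]=0; br[:,:a-40]=0; br[:,a+40:]=0
print(np.nanpercentile(P[br][:,2],[50,90,97]))
```

```text
t 13.4 p [535.1 133.4 105.3] yaw 2.705 q6 -0.98 F [-0.1  0.  -0.6] M [ 0.073  0.086 -0.041] w 20.0 g 0.0
t 13.45 p [535.  133.3 105.1] yaw 2.705 q6 -0.98 F [ 0.2 -0.   0.2] M [-0.017 -0.043  0.007] w 20.0 g 0.0
261 233
[90.62452044 94.34055843 94.95931427]
```

View pics/w4.png

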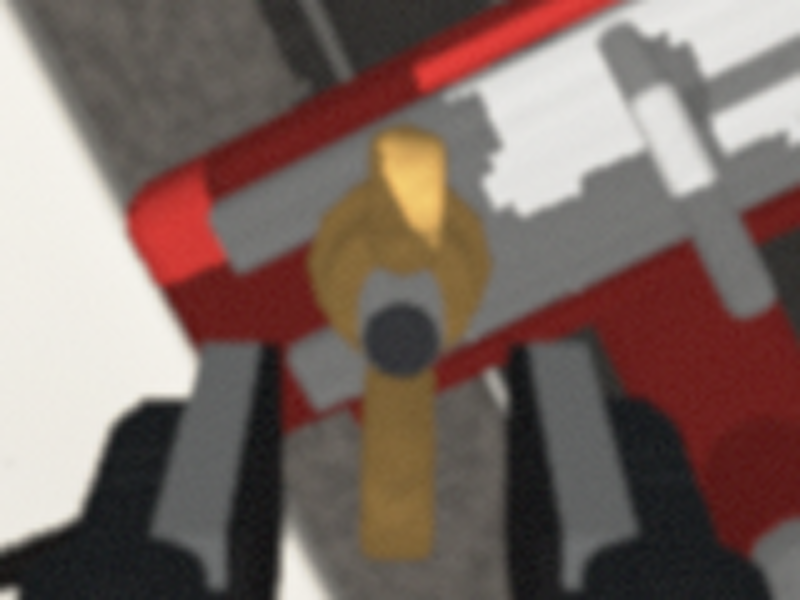

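The wings (column ~402) are again centred between the pads; descend and continue.

Request:
play_rows(
  series=[
    [2,[-0.05,0.03,-1.4],[0,0,0]],
    [2,[-0.05,0.03,-2.7],[0,0,0]],
    [1.2,[-0.05,0.03,-2.7],[0,0,0]],
    [1.2,[-0.05,0.03,-2.7],[0,0,0]],
    [1.2,[-0.05,0.03,-2.7],[0,0,-0.14]],
    [1.2,[-0.05,0.03,-2.7],[0,0,-0.28]],
    [1.2,[-0.05,0.03,-2.7],[0,0,-0.42]],
    [1.2,[-0.05,0.03,-2.7],[0,0,-0.56]],
    [1.2,[-0.05,0.03,-2.75],[0,0,-0.7]],
    [1.2,[-0.05,0.03,-2.75],[0,0,-0.7]],
  ],
)

```text
time_s: 14.45
eef_pos: [534.3, 133.9, 77.0]
tcp_rot: [0.538, 0.843, 0.0, 0.0]
force: [0.8, 2.0, 0.5]
grip_width: 12.0
grip_force: 0.4
```

```bash
python3 -c "
from h import *
st()"
```

```text
t 14.45 p [534.3 133.9  77. ] yaw 2.005 q6 -0.28 F [0.8 2.  0.5] M [ 0.119 -0.072  0.017] w 12.0 g 0.4
```

Request:
play_rows(
  series=[
    [1.2,[0,0,-0.05],[0,0,-0.1]],
    [1.2,[0,0,-0.05],[0,0,-0.2]],
    [1.2,[0,0,-0.05],[0,0,-0.3]],
    [1.2,[0,0,-0.05],[0,0,-0.3]],
  ],
)

```text
time_s: 14.85
eef_pos: [534.4, 133.8, 76.6]
tcp_rot: [0.657, 0.754, 0.0, 0.0]
force: [1.9, 1.4, -0.0]
grip_width: 12.2
grip_force: 0.7
```

```bash
python3 -c "
from h import *
st()"
```

```text
t 14.85 p [534.4 133.8  76.6] yaw 1.709 q6 0.01 F [ 1.9  1.4 -0. ] M [ 0.25  -0.098  0.   ] w 12.2 g 0.7
```

Request:
play_rows(
  series=[
    [1.2,[0,0,0],[0,0,-0.1]],
    [1.2,[0,0,0],[0,0,-0.2]],
    [1.2,[0,0,0],[0,0,-0.3]],
    [1.2,[0,0,0],[0,0,-0.3]],
  ],
)

```text
time_s: 15.25
eef_pos: [534.3, 133.6, 76.4]
tcp_rot: [0.762, 0.648, 0.0, 0.0]
force: [1.2, 1.6, 0.5]
grip_width: 11.9
grip_force: 0.5
```

```bash
python3 -c "
from h import *
st()"
```

```text
t 15.25 p [534.3 133.6  76.4] yaw 1.41 q6 0.31 F [1.2 1.6 0.5] M [ 0.144 -0.128  0.022] w 11.9 g 0.5
```

Request:
play_rows(
  series=[
    [1.2,[0,0,0],[0,0,-0.1]],
    [1.2,[0,0,0],[0,0,-0.2]],
    [1.2,[0,0,-0.03],[0,0,-0.25]],
    [1.2,[0,0,-0.05],[0,0,-0.25]],
  ],
)

```text
time_s: 15.65
eef_pos: [534.2, 133.5, 75.9]
tcp_rot: [0.836, 0.549, -0.0, 0.0]
force: [0.9, -0.1, 0.7]
grip_width: 12.3
grip_force: 0.4
```

```bash
python3 -c "
from h import *
st()"
```

```text
t 15.65 p [534.2 133.5  75.9] yaw 1.162 q6 0.56 F [ 0.9 -0.1  0.7] M [ 0.02  -0.053 -0.036] w 12.3 g 0.4
```

Request:
play_rows(
  series=[
    [1.2,[0,0,0],[0,0,-0.1]],
    [1.2,[0,0,0],[0,0,-0.2]],
    [1.2,[0,0,0],[0,0,-0.2]],
  ],
)

```text
time_s: 15.95
eef_pos: [534.0, 133.5, 75.7]
tcp_rot: [0.887, 0.462, -0.0, 0.0]
force: [-0.4, -0.3, -0.7]
grip_width: 12.0
grip_force: 0.0
```

```bash
python3 -c "
from h import *
st()"
```

```text
t 15.95 p [534.  133.5  75.7] yaw 0.96 q6 0.76 F [-0.4 -0.3 -0.7] M [-0.016 -0.098  0.028] w 12.0 g 0.0
```

Request:
play_rows(
  series=[
    [1.2,[0,0,0],[0,0,-0.1]],
    [1.2,[0,0,0],[0,0,-0.2]],
    [1.2,[0,0,0],[0,0,-0.2]],
  ],
)

```text
time_s: 16.25
eef_pos: [533.9, 133.6, 75.6]
tcp_rot: [0.928, 0.371, -0.0, -0.0]
force: [-0.0, 0.2, 0.2]
grip_width: 12.3
grip_force: 1.6
```

```bash
python3 -c "
from h import *
st()"
```

```text
t 16.25 p [533.9 133.6  75.6] yaw 0.761 q6 0.96 F [-0.   0.2  0.2] M [0.086 0.047 0.058] w 12.3 g 1.6
```

Request:
play_rows(
  series=[
    [1.2,[0,0,0],[0,0,-0.1]],
    [1.2,[0,0,0],[0,0,-0.2]],
    [1.2,[0,0,0],[0,0,-0.2]],
  ],
)

```text
time_s: 16.55
eef_pos: [533.7, 133.7, 75.6]
tcp_rot: [0.961, 0.277, -0.0, -0.0]
force: [-0.9, 0.9, -1.0]
grip_width: 11.7
grip_force: 4.9
```

```bash
python3 -c "
from h import *
st()"
```

```text
t 16.55 p [533.7 133.7  75.6] yaw 0.562 q6 1.16 F [-0.9  0.9 -1. ] M [0.133 0.187 0.149] w 11.7 g 4.9
```

Request:
play_rows(
  series=[
    [1.2,[0,0,0],[0,0,-0.1]],
    [1.2,[0,0,0],[0,0,-0.15]],
    [1.2,[0,0,0],[0,0,-0.15]],
  ],
)

```text
time_s: 16.85
eef_pos: [533.6, 133.7, 75.5]
tcp_rot: [0.979, 0.205, -0.0, -0.0]
force: [-1.9, 2.0, 0.4]
grip_width: 12.1
grip_force: 9.3
```

```bash
python3 -c "
from h import *
st()"
```

```text
t 16.85 p [533.6 133.7  75.5] yaw 0.413 q6 1.31 F [-1.9  2.   0.4] M [0.205 0.314 0.266] w 12.1 g 9.3
```

Request:
play_rows(
  series=[
    [1.2,[0,0,0],[0,0,0]],
  ],
)

```text
time_s: 16.95
eef_pos: [533.7, 133.7, 75.5]
tcp_rot: [0.979, 0.205, -0.0, -0.0]
force: [-2.4, 1.6, -0.2]
grip_width: 12.2
grip_force: 9.4
```

```bash
python3 -c "
from h import *
for i in range(12):
    st(); ctrl.camera('top')"
```

```text
t 16.95 p [533.7 133.7  75.5] yaw 0.413 q6 1.31 F [-2.4  1.6 -0.2] M [0.225 0.375 0.287] w 12.2 g 9.4
t 17.0 p [533.7 133.7  75.5] yaw 0.412 q6 1.31 F [-2.8  1.9 -1.3] M [0.232 0.422 0.245] w 12.0 g 9.7
t 17.05 p [533.7 133.7  75.5] yaw 0.411 q6 1.31 F [-2.9  0.4 -0.1] M [0.21  0.512 0.247] w 12.0 g 10.0
t 17.1 p [533.7 133.7  75.5] yaw 0.41 q6 1.31 F [-2.5  1.9 -0.1] M [0.328 0.436 0.295] w 12.1 g 10.2
t 17.15 p [533.7 133.7  75.5] yaw 0.409 q6 1.31 F [-2.9  1.9 -0.5] M [0.293 0.522 0.297] w 11.7 g 10.4
t 17.2 p [533.7 133.7  75.5] yaw 0.409 q6 1.31 F [-2.6  1.5 -0.6] M [0.341 0.583 0.266] w 11.9 g 10.6
t 17.25 p [533.7 133.7  75.5] yaw 0.408 q6 1.31 F [-2.3  2.3 -0.9] M [0.289 0.565 0.305] w 12.5 g 10.7
t 17.3 p [533.7 133.7  75.5] yaw 0.408 q6 1.32 F [-3.9  2.  -0.1] M [0.332 0.612 0.314] w 11.9 g 10.8
t 17.35 p [533.8 133.7  75.6] yaw 0.408 q6 1.32 F [-3.7  2.1 -0.8] M [0.319 0.714 0.3  ] w 11.8 g 10.8
t 17.4 p [533.7 133.7  75.5] yaw 0.407 q6 1.32 F [-4.5  2.  -1.1] M [0.307 0.676 0.24 ] w 12.0 g 10.8
t 17.45 p [533.7 133.7  75.5] yaw 0.407 q6 1.32 F [-3.3  1.9 -1. ] M [0.283 0.689 0.275] w 11.9 g 10.9
t 17.5 p [533.7 133.7  75.5] yaw 0.407 q6 1.32 F [-4.   1.8 -0.5] M [0.31  0.753 0.294] w 12.0 g 10.9
```

Net torque reads about 0.285 N m, slightly over snug. I'll back the nut off a little and retighten in small steps with settled readings.

Request:
play_rows(
  series=[
    [1.2,[0,0,0],[0,0,0.1]],
    [1.2,[0,0,0],[0,0,0.2]],
    [1.2,[0,0,0],[0,0,0.3]],
    [1.2,[0,0,0],[0,0,0.38]],
    [1.2,[0,0,0],[0,0,0.38]],
  ],
)

```text
time_s: 18.05
eef_pos: [535.3, 133.7, 76.5]
tcp_rot: [0.923, 0.384, 0.001, 0.0]
force: [-0.2, 0.7, -0.1]
grip_width: 12.0
grip_force: 0.3
```

```bash
python3 -c "
from h import *
st()"
```

```text
t 18.05 p [535.3 133.7  76.5] yaw 0.788 q6 0.93 F [-0.2  0.7 -0.1] M [ 0.13   0.024 -0.009] w 12.0 g 0.3
```

Request:
play_rows(
  series=[
    [1.2,[0,0,0],[0,0,0.08]],
    [1.2,[0,0,0],[0,0,0.15]],
    [1.2,[0,0,0],[0,0,0.15]],
  ],
)

```text
time_s: 18.35
eef_pos: [534.9, 134.5, 76.5]
tcp_rot: [0.892, 0.451, 0.001, -0.0]
force: [-0.9, 5.3, 0.4]
grip_width: 12.2
grip_force: 5.3
```

```bash
python3 -c "
from h import *
st()"
```

```text
t 18.35 p [534.9 134.5  76.5] yaw 0.936 q6 0.79 F [-0.9  5.3  0.4] M [ 0.932  0.153 -0.165] w 12.2 g 5.3
```

Request:
play_rows(
  series=[
    [1.2,[0,0,0],[0,0,0.08]],
    [1.2,[0,0,0],[0,0,0.15]],
    [1.2,[0,0,0],[0,0,0.15]],
  ],
)

```text
time_s: 18.65
eef_pos: [534.9, 134.5, 76.5]
tcp_rot: [0.856, 0.517, 0.001, -0.0]
force: [-0.8, 5.2, 1.0]
grip_width: 12.1
grip_force: 2.8
```

```bash
python3 -c "
from h import *
st()"
```

```text
t 18.65 p [534.9 134.5  76.5] yaw 1.086 q6 0.64 F [-0.8  5.2  1. ] M [ 0.919  0.262 -0.121] w 12.1 g 2.8
```

Request:
play_rows(
  series=[
    [1.2,[-0.05,-0.06,0],[0,0,-0.1]],
    [1.2,[-0.05,-0.06,0],[0,0,-0.2]],
    [1.2,[-0.05,-0.06,0],[0,0,-0.3]],
    [1.2,[-0.05,-0.06,0],[0,0,-0.4]],
    [1.2,[-0.05,-0.06,0],[0,0,-0.45]],
    [1.2,[-0.05,-0.06,0],[0,0,-0.45]],
    [1.2,[-0.05,-0.06,0],[0,0,-0.45]],
  ],
)

```text
time_s: 19.35
eef_pos: [533.5, 133.1, 76.1]
tcp_rot: [0.95, 0.312, -0.0, -0.0]
force: [-4.9, 1.7, 3.2]
grip_width: 12.0
grip_force: 4.0
```

```bash
cat >> h.py <<'E'
def avg(n=10):
    L=[]
    for i in range(n):
        s=ctrl.observe(); L.append([*s['ft_torque'],*s['force'],s['grip_force']]); ctrl.camera('side')
    L=np.array(L); st(); print('avg Mz',L[:,2].mean().round(3),'first/last half',L[:n//2,2].mean().round(3),L[n//2:,2].mean().round(3),'F',L[:,3:6].mean(0).round(2),'grip',L[0,6].round(1),L[-1,6].round(1))
E
python3 -c "
from h import *
avg(6)"
```

```text
t 19.65 p [533.5 133.1  76.1] yaw 0.634 q6 1.09 F [-4.7  1.2  3.3] M [0.273 0.79  0.06 ] w 12.0 g 3.9
avg Mz 0.113 first/last half 0.1 0.127 F [-4.9   1.48  3.4 ] grip 4.0 3.9
```

Request:
play_rows(
  series=[
    [1.2,[0,0,0],[0,0,-0.08]],
    [1.2,[0,0,0],[0,0,-0.08]],
    [1.2,[0,0,0],[0,0,-0.08]],
  ],
)

```text
time_s: 19.95
eef_pos: [533.5, 133.2, 76.1]
tcp_rot: [0.962, 0.273, -0.0, -0.0]
force: [-4.9, 1.2, 4.0]
grip_width: 12.0
grip_force: 5.2
```

```bash
python3 -c "
from h import *
avg(6)"
```

```text
t 20.25 p [533.5 133.2  76.1] yaw 0.554 q6 1.17 F [-5.2  1.4  4. ] M [0.334 0.843 0.137] w 12.1 g 5.2
avg Mz 0.143 first/last half 0.143 0.144 F [-5.07  1.49  3.6 ] grip 5.2 5.2
```

Request:
play_rows(
  series=[
    [1.2,[0,0,0],[0,0,-0.06]],
    [1.2,[0,0,0],[0,0,-0.06]],
    [1.2,[0,0,0],[0,0,-0.06]],
  ],
)

```text
time_s: 20.55
eef_pos: [533.4, 133.2, 76.1]
tcp_rot: [0.97, 0.245, -0.0, -0.0]
force: [-4.8, 1.8, 2.4]
grip_width: 12.1
grip_force: 7.4
```

```bash
python3 -c "
from h import *
avg(10)"
```

```text
t 21.05 p [533.4 133.2  76.1] yaw 0.494 q6 1.23 F [-5.3  1.1  3.1] M [0.409 0.852 0.218] w 12.6 g 7.4
avg Mz 0.207 first/last half 0.201 0.214 F [-5.54  2.15  3.24] grip 7.4 7.4
```

Torque averages 0.205 N m, which is snug. Release, rise clear.

Request:
play_rows(
  series=[
    [1.2,[0,0,0],[0,0,0.1]],
    [1.2,[0.08,0.06,0],[0,0,0.2]],
    [1.6,[0.08,0.06,0],[0,0,0.22]],
    [2,[0.08,0.06,0],[0,0,0.22]],
    [2,[0.08,0.06,1],[0,0,0.22]],
    [2,[0.08,0.06,3],[0,0,0.22]],
    [2.5,[0,0,7],[0,0,0.22]],
    [4,[0,0,11],[0,0,0.22]],
    [4,[0,0,11],[0,0,0.22]],
    [4,[0,0,11],[0,0,0.22]],
  ],
)

```text
time_s: 22.05
eef_pos: [534.9, 133.2, 188.2]
tcp_rot: [0.937, 0.35, 0.002, 0.0]
force: [-0.4, 0.4, 0.1]
grip_width: 40.0
grip_force: 0.0
```

Run:
```python
from h import *
st(); w=cam('wrist'); st(); p=proj(w,[534.5,133.8,90]); a,b=map(int,p); save(w,'w5',(a-100,b-90,a+100,b+60),4)
```

```text
t 22.05 p [534.9 133.2 188.2] yaw 0.715 q6 1.01 F [-0.4  0.4  0.1] M [ 0.059 -0.019 -0.021] w 40.0 g 0.0
t 22.1 p [533.8 133.  186.4] yaw 0.715 q6 1.01 F [-0.   0.  -0.1] M [-0.009 -0.012  0.03 ] w 39.9 g 0.0
```

View pics/w5.png

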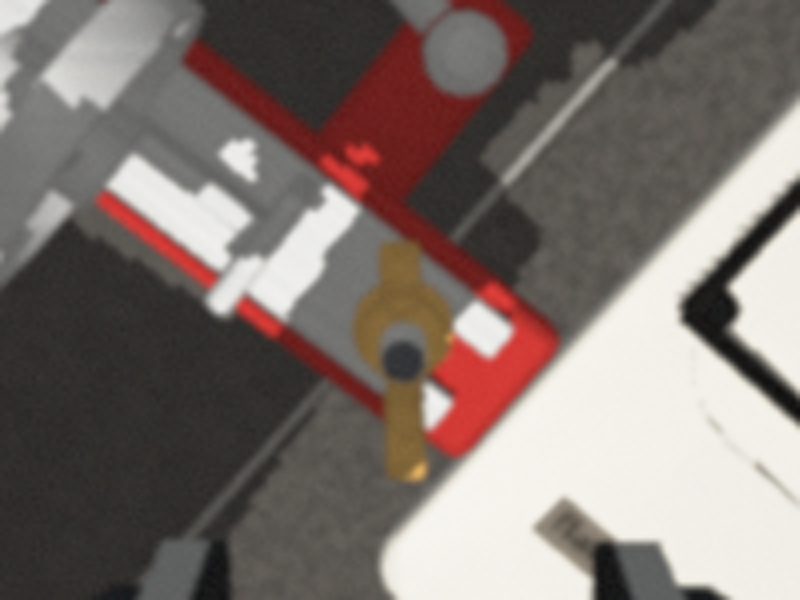

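The nut sits on the foot with the stud at (403,360) and the slot's prongs past it on both sides; nothing touches the arm. Handing in.

```bash
python3 -c "
from h import *
print(ctrl.finish_job())"
```

```text
the job is handed in; nothing more can be done
None
```

I handed the job in at about 22 s: the blade is home on the stud and the wing nut tightened to about 0.2 N m. It first reached about 0.29 N m (over the 0.27 limit), so I backed it off and retightened; the hand-in returned no verdict.

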